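Mix the glaze and lay out the decorating tray

TASK

Get the potter's decorating tray ready: hold the tall glaze bottle upright on the middle of the mixer's sprung rubber pad and press until the pad is fully down on its stop, keep it firmly there (a push of about 15 N) for a good second without ramming it, then stand the bottle in the tray's open bay. Also lay the flat brush in the tray's empty long compartment with its bristles pointing away from the bottle bay. Leave the short jar, the cup and the spatula where they are, and let go of everything.

Things in the scene. Friction and masses are not known exactly. Their poses are not given: they have to be found in the camera images.
- bottle: closed white plastic glaze bottle, the tall one, standing loose on the table: straight round body 54 mm in diameter up to 92 mm, above it a short shoulder and a white cap 36 mm in diameter, 115 mm high in all; 0.17 to 0.35 kg. Origin at the centre of its underside, z up along its axis. It and the short jar may stand in each other's place.
- mixer: grey bench mixer fixed to the table: box 130 x 120 mm, top face 85 mm above the table, with the round rubber pad above the middle of the top. Origin at the centre of its underside, z up.
- pad: the mixer's round flat black rubber pad, 70 mm in diameter, 9 mm thick, on a vertical spring (3 N to start it, then 0.25 N per mm). An unseen stop ends its travel after 4 to 16 mm, different every time: the spring alone never gives over 7.5 N, so a steady push above 11 N means fully down. More than 40 N damages it. It springs back up. Origin at the centre of its underside, z up.
- pad_top (a point): centre of the pad's upper face, 112 mm above the table when the pad is up; moves down with the pad.
- tray: low wooden tray fixed to the table, 277 x 100 mm: floor 5 mm thick, all walls 4 mm thick, tops 12 mm above the table. At its -x end one open bay, 75 (x) by 92 mm (y) inside; the rest is split along x into two long compartments, 190 (x) by 44 mm (y) inside: the +y one empty, the -y one holding the spatula. Origin at the centre of its underside, x along it away from the bay, z up.
- bay (a point): centre of the bay's inner floor, 5 mm above the table, axes as the tray's.
- slot (a point): centre of the inner floor of the empty long compartment (the +y one), 5 mm above the table, axes as the tray's.
- brush: flat glaze brush lying loose on the table, 150 mm long: pale wooden handle 16 mm wide and 14 mm thick from x = -75 to +20 mm, steel ferrule 28 mm wide and 14 mm thick to +40 mm, dark stiff bristle block 28 mm wide and 12 mm thick to +75 mm; 45 g. Origin at the middle of its length on its underside; x along it towards the bristles, z up.
- brush_grip (a point): point on the brush handle near its centre of mass, 5 mm towards the handle's end from the origin and 10 mm above the underside; axes as the brush's; the handle is 16 mm wide along y here.
- brush_tip (a point): middle of the bristles' end, 75 mm from the origin.
- jar: bystander: short wide white jar, 70 mm in diameter, 48 mm high, standing loose on the table. Origin at the centre of its underside.
- cup: bystander: open buff clay cup, 80 mm in diameter, 75 mm high, standing loose on the table beyond the brush. Origin at the centre of its underside.
- spatula: bystander: steel spatula with black handle, 150 mm long, 10 mm high, lying loose in the tray's -y long compartment. Origin on its underside, x towards the blade.
Not all that is in view belongs to the job. What is shaped like the brush but green is not meant.

How it is judged:
By the outcome, as a careful person would: the job done as asked, in the order asked, and still so for the second after the job is handed in, with the robot touching nothing.
It also fails if it takes over 61 s, if anything falls off the work surface, if the arm or the gripper's body presses on something with over 40 N, if the wrist force passes 120 N, or if a joint passes its speed limit or range.

ROBOT

A 6-joint arm with a two-finger parallel gripper is mounted at the origin on the work surface. World frame = base frame: x ahead of the robot, y to its left, z up, the work surface at z = 0. Lengths are in mm, angles in rad, forces in N, time in s.
With the tool pointing down it reaches from about 300 to 775 mm from the base axis. Payload 14.6 kg.
Tool frame: the origin (TCP) lies midway between the tips of the shut fingers; the grasp point (between the pads) lies 19 mm behind it (manip.grasp_offset is the distance from the TCP to the grasp point, in mm); z points along the fingers, y is the line along which they close (so a half turn about z gives the same grasp; the last joint's range is limited). The gripper opens to 94 mm and grips with 3 to 60 N. Pads are 16 mm wide; open, the fingers measure 119 mm over their backs; the gripper's body (75 mm by 177 mm) begins 78 mm behind the grasp point.
Start: joints at [-1.203, 0.3, 1.521, -0, 1.321, -0.067], TCP at [231.668, -498.818, 205.446] pointing down, gripper open.
Joint ranges: [-3.03, 3.03], [-0.79, 2.21], [0.23, 2.52], [-1.04, 4.18], [0, 3.07], [-2.55, 2.55]. Speed limits (rad/s): [2.22, 2.22, 2.57, 3.14, 3.14, 3.14].

INTERFACE

Orientations are given as [roll, pitch, yaw] about the fixed x, y, z axes, in that order (R = Rz(yaw) Ry(pitch) Rx(roll)).
In Python, from cell import manip, viewer gives the robot as it stands. The module is installed in compiled form; this text tells all that it offers.
- The arm moves only by the tool move_arm, never from a script. Its argument "moves" is a list of rows, each a list of 4 numbers: the shift along the tool's x, y, z in m, then the turn about the tool's z in rad. A call has 1 to 12 rows; each row is the pose to reach, as a shift and turn from the pose commanded when the call began, along the tool's axes at that moment; what a row does not reach only later rows make up. A row lasts 1/10 s, in which the tool goes at most 50 mm and 8.59 degrees, less where a joint would pass 70% of its speed; a pose out of reach is approached as far as the arm can. A call with a gripper value outside its range is refused whole. "jaw" is the finger opening in m, from 0 to 0.094, set as the call begins (left out, the last holds). The fingers move at their own pace and stop on an object; "squeeze" is the grip in N (left out, the last holds). Time passes only in rows, so rows that repeat a pose let the fingers close. It gives the time, the measured TCP pose, the force, the opening and the grip force at its end, in the units of the state.
- manip.read_state(): the state, without advancing time (a new reading comes with each control period).
- viewer.camera(name): name is "side" or "top"; returns a dict with "frame" (384x512x3 uint8, blue, green, red), "z_map" (384x512 float32, mm along the optical axis (not along the pixel's ray), 0 where there is no reading), "fx", "fy", "cx", "cy" (pixels), "origin" and "orientation" of the camera in the world. Camera axes: x right, y down, z forward; pixel columns grow to the right and rows downward; lengths in mm; the calibration is good to about 2 mm. A picture is of the moment at which its call begins.
- manip.sign_off(): hands the job in; it is judged then, once.
The state is a dict: "clock": time; "joints": joint angles; "qd": joint speeds; "effort": joint torques, N m; "eef_pos": TCP position; "eef_rot": TCP orientation; "wrist_force": force on the tool from outside, world axes, zero at the start; "moment": the same for the moment, N m; "finger_gap": finger opening in mm; "finger_force": force on a finger pad.
Only numpy, scipy, OpenCV 4.12 (cv2) and the standard library are available. Lean on these libraries where they do the work, as an engineer would, in place of code of your own. Each camera call takes 0.05 s, during which the arm holds its last target. There are 200 camera calls.

## Working session

There is one attempt and no reset: what is moved stays moved. The work goes in short steps, Python scripts to look and compute and a tool call to move; the robot and the scene stay as the last step left them, time stands still between calls to the robot, and variables do not carry over. Pictures are saved under pics/ and viewed, at most 10 in all, crops included, and the job is handed in when it is done.

Besides the shell and the picture viewer there is one more tool, called after "Request:" as name([rows], argument=value, ...), one row to a line, values as JSON. move_arm: Moves the arm, as the interface text tells. Its arguments: {"type":"object","properties":{"moves":{"type":"array"},"jaw":{"type":"number"},"squeeze":{"type":"number"}},"required":["moves"]}

```bash
mkdir -p pics; cat > h.py <<'E'
import numpy as np, cv2
from cell import manip, viewer
from scipy.spatial.transform import Rotation as R
def cam(n):
    c=viewer.camera(n); np.savez('%s.npz'%n,**c); return c
def load(n): return dict(np.load('%s.npz'%n))
def rot(c):
    o=np.array(c['orientation'],float)
    return o if o.shape==(3,3) else (R.from_euler('xyz',o).as_matrix() if o.size==3 else R.from_quat(o).as_matrix())
def cloud(c):
    z=c['z_map'].astype(float); v,u=np.indices(z.shape)
    p=np.stack([(u-c['cx'])*z/c['fx'],(v-c['cy'])*z/c['fy'],z],-1)
    P=p@rot(c).T+np.array(c['origin']); P[z==0]=np.nan; return P
E
python3 - <<'E'
from h import *
for n in('top','side'):
    c=cam(n); cv2.imwrite(f'pics/{n}0.png',c['frame']); print(n,c['origin'],c['orientation'],c['fx'],c['cx'],c['cy'])
print(manip.read_state(), manip.grasp_offset)
E
```

```text
top [ 468.29415977    2.56876108 1022.75386849] [-3.05365195  0.02086756 -1.57918176] 396.5570936809749 258.350250493191 189.17786648677756
side [ 78.24919268 666.64483181 658.30356839] [-2.1896052  -0.00521742 -2.48337079] 386.76768183366084 250.391712105557 192.87463179768554
{'clock': 0.1, 'joints': array([-1.20263754e+00,  3.00434257e-01,  1.52151236e+00, -1.40105776e-05,
        1.32070843e+00, -6.65937453e-02]), 'qd': array([ 0.00085536, -0.00148069,  0.00062943,  0.00025654, -0.0003322 ,
        0.00021831]), 'effort': array([ 1.36764545e-03, -5.32644153e+01, -3.53280079e+01,  7.09976256e-02,
        2.35181919e-02, -6.04618162e-05]), 'eef_pos': array([ 231.56420586, -498.61634544,  204.93561157]), 'eef_rot': array([-3.14053171e+00, -5.71557613e-05,  4.34755974e-01]), 'wrist_force': array([-0.56516385,  0.47862196, -0.35891285]), 'moment': array([-0.0347832 , -0.03692782, -0.01334527]), 'finger_force': 0.0, 'finger_gap': 93.67980794821769} 18.8
```

View pics/top0.png

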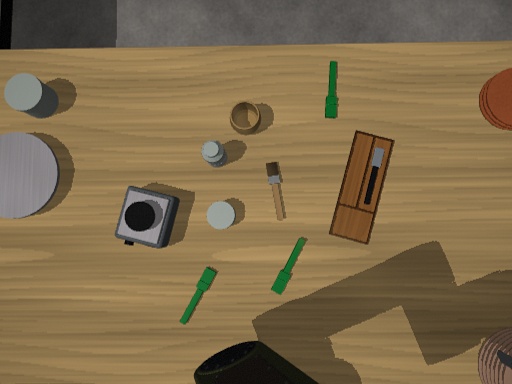

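View pics/side0.png

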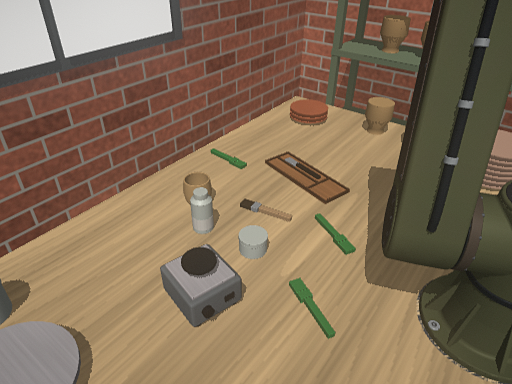

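Top picture: the bottle candidates are the capped tall bottle (213,153), the short jar (221,215) and the grey cylinder (30,95). The capped one fits the description. Brush candidates are the wooden-handled one (276,190) with bristles at (272,166), and the green ones at (332,90), (290,265) and (198,295). I choose the wooden one. The mixer pad is at (143,216), and the tray is at (362,187) with its bay at the lower end (350,222). The side picture agrees: bottle (202,210), brush (265,210).

```bash
python3 - <<'E'
from h import *
c=load('top');f=c['frame']
cv2.imwrite('pics/crop1.png',cv2.resize(f[90:260,100:410],None,fx=2.58,fy=2.58,interpolation=cv2.INTER_CUBIC))
for n in('top','side'):
    c=load(n);P=cloud(c);z=P[...,2]
    print(n,'table',np.nanmedian(z[(abs(z)<15)]))
    def fit(name,ctr,r,lo,hi):
        d=np.hypot(P[...,0]-ctr[0],P[...,1]-ctr[1]); m=(d<r)&(z>lo)&(z<hi)
        q=P[m]; 
        if len(q)<5: print(name,len(q));return
        (cc,rad)=cv2.minEnclosingCircle(q[:,:2].astype(np.float32))
        print(name,len(q),'med',np.median(q,0).round(1),'circle',np.round(cc,1),round(rad,1))
    if n=='top':
        pix=dict(bottle=(213,147),jar=(221,215),cup=(245,117),pad=(143,216),brush=(276,190))
        C={k:P[v,u,:2] for k,(u,v) in pix.items()}; print({k:P[v,u].round() for k,(u,v) in pix.items()})
    fit('cap',C['bottle'],40,108,125);fit('body',C['bottle'],45,30,90);fit('jar',C['jar'],50,42,55);fit('cup',C['cup'],60,65,85);fit('pad',C['pad'],50,105,120)
    fit('mixer',C['pad'],95,80,92)
    d=np.hypot(P[...,0]-C['pad'][0],P[...,1]-C['pad'][1]);m=(d<95)&(z>78)&(z<92)
    print('mixrect',cv2.minAreaRect(P[m][:,:2].astype(np.float32)))
    m=(np.hypot(P[...,0]-C['brush'][0],P[...,1]-C['brush'][1])<95)&(z>7)&(z<25)
    hsv=cv2.cvtColor(c['frame'],cv2.COLOR_BGR2HSV); m&=~((hsv[...,0]>45)&(hsv[...,0]<75)&(hsv[...,1]>120))
    nl,L,S,_=cv2.connectedComponentsWithStats(m.astype(np.uint8)); 
    for i in range(1,nl):
        if S[i,4]>60:
            q=P[L==i];print('brush?',S[i],cv2.minAreaRect(q[:,:2].astype(np.float32)),np.median(q,0).round(1))
E
```

```text
top table 0.5487270259369552
{'bottle': array([648., 126., 114.]), 'jar': array([492., 114.,  49.]), 'cup': array([747.,  56.,   9.]), 'pad': array([489., 287., 112.]), 'brush': array([555., -22.,  16.])}
cap 186 med [643.3 130.  115.5] circle [643.2 130.8] 17.8
body 103 med [622.5 115.3  59.1] circle [642.7 130.6] 27.1
jar 633 med [491.6 116.7  48.4] circle [491.6 116. ] 34.8
cup 199 med [728.3  55.3  74.4] circle [733.8  54.3] 36.6
pad 724 med [489.3 296.2 112.3] circle [488.8 296.5] 35.0
mixer 1247 med [485.  282.9  85.2] circle [487.6 295.3] 75.0
mixrect ((488.49212646484375, 295.3914489746094), (116.00658416748047, 124.57455444335938), 75.50782775878906)
brush? [266 162  19  59 471] ((552.689697265625, -20.8756103515625), (149.90293884277344, 28.05107879638672), 8.659350395202637) [570.5 -20.4  13.7]
side table 0.6830488271123158
cap 135 med [640.5 134.9 115.3] circle [643.7 132.3] 18.4
body 411 med [625.4 149.1  61. ] circle [642.1 132.8] 27.0
jar 502 med [490.1 119.2  48.4] circle [492.8 116.8] 36.2
cup 207 med [734.   57.7  72.3] circle [736.1  55.1] 38.9
pad 789 med [486.5 300.5 112.2] circle [489.5 297.5] 36.0
mixer 1328 med [464.9 319.1  85.2] circle [487.9 298.8] 73.5
mixrect ((486.1180725097656, 298.3846435546875), (113.21782684326172, 121.41641235351562), 74.93309020996094)
brush? [240 198  52  23 349] ((553.6172485351562, -22.73119354248047), (148.7650909423828, 31.78148651123047), 13.027949333190918) [560.2 -19.4  13.5]
```

View pics/crop1.png

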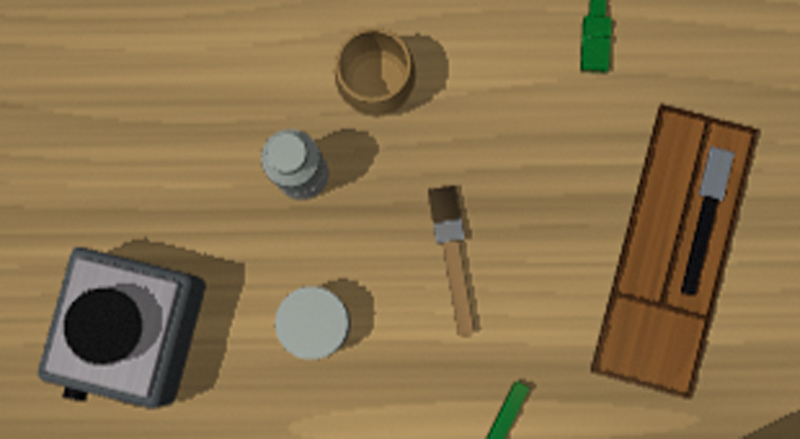

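The crop confirms my choices: bottle with cap at (290,152), squat jar (312,322), brush with its bristles up at (445,195) and handle end at (468,333). Tray corners are (662,104), (759,131), (691,397) and (592,371); the bay is at the bottom and the empty compartment on the left.

```bash
python3 - <<'E'
from h import *
c=load('top');o=np.array(c['origin']);Rm=rot(c)
def ray(u,v,z):
    d=Rm@np.array([(u-c['cx'])/c['fx'],(v-c['cy'])/c['fy'],1]); return o+d*(z-o[2])/d[2]
cr=[(662,104),(759,131),(691,397),(592,371)]
W=np.array([ray(100+u/2.58,90+v/2.58,12)[:2] for u,v in cr]);print(W.round(1),np.linalg.norm(W-np.roll(W,-1,0),axis=1))
for n in('top','side'):
    cc=load(n);P=cloud(cc);m=(abs(P[...,0]-W[:,0].mean())<170)&(abs(P[...,1]-W[:,1].mean())<110)&(P[...,2]>2.9)&(P[...,2]<30)
    hsv=cv2.cvtColor(cc['frame'],cv2.COLOR_BGR2HSV); m&=~((hsv[...,0]>45)&(hsv[...,0]<75)&(hsv[...,1]>120))
    nl,L,S,_=cv2.connectedComponentsWithStats(m.astype(np.uint8));i=1+S[1:,4].argmax()
    print(n,S[i],cv2.minAreaRect(P[L==i][:,:2].astype(np.float32)))
ctr=W.mean(0); ex=(W[0]+W[1]-W[2]-W[3]);yaw=np.arctan2(ex[1],ex[0]);print('tray',ctr,yaw)
# brush centreline
for n in('top','side'):
    cc=load(n);P=cloud(cc);m=(np.hypot(P[...,0]-553,P[...,1]+21)<90)&(P[...,2]>8)&(P[...,2]<25)
    hsv=cv2.cvtColor(cc['frame'],cv2.COLOR_BGR2HSV); m&=~((hsv[...,0]>45)&(hsv[...,0]<75)&(hsv[...,1]>120))
    q=P[m][:,:2].astype(np.float32);l=cv2.fitLine(q,cv2.DIST_HUBER,0,.01,.01).ravel();print(l,np.arctan(l[1]/l[0]), 'y at 553',l[3]+(553-l[2])*l[1]/l[0])
E
```

```text
[[ 707.5 -231.8]
 [ 678.8 -327.1]
 [ 416.7 -251.2]
 [ 442.7 -155.7]] [ 99.46030172 272.8513512   98.98616025 275.50245389]
top [ 326  131   69  114 4154] ((561.6765747070312, -241.41342163085938), (117.16261291503906, 293.839111328125), 75.06849670410156)
side [ 260  151   90   52 1821] ((569.0657958984375, -250.8629608154297), (138.3477020263672, 318.7241516113281), 77.76905059814453)
tray [ 561.42691578 -241.45477033] -0.2808597735117589
[ 9.8798579e-01  1.5454471e-01  5.5468396e+02 -2.0698393e+01] 0.15516661 y at 553 -20.961805
[ 9.8925847e-01  1.4617705e-01  5.4749377e+02 -1.8245001e+01] 0.1467027 y at 553 -17.431377
```

Request:
move_arm([
  [0.6384, -0.3982, 0, 0.4348],
  [0.6384, -0.3982, 0, 0.4348],
  [0.6384, -0.3982, 0, 0.4348],
  [0.6384, -0.3982, 0, 0.4348],
  [0.6384, -0.3982, 0, 0.4348],
  [0.6384, -0.3982, 0, 0.4348],
  [0.6384, -0.3982, 0, 0.4348],
  [0.6384, -0.3982, 0, 0.4348],
  [0.6384, -0.3982, 0, 0.4348],
  [0.6384, -0.3982, 0, 0.4348],
  [0.6384, -0.3982, 0, 0.4348],
  [0.6384, -0.3982, 0, 0.4348],
], jaw=0.094)

```text
clock: 1.3
eef_pos: [555.4, -2.1, 205.3]
eef_rot: [-3.142, 0.0, 0.0]
wrist_force: [0.4, -1.5, 0.3]
finger_gap: 93.9
finger_force: 0.0
```

Request:
move_arm([
  [0, 0, 0, 0],
  [0, 0, 0, 0],
])

```text
clock: 1.5
eef_pos: [554.5, -3.5, 204.7]
eef_rot: [3.142, 0.001, 0.002]
wrist_force: [0.1, -0.3, 0.5]
finger_gap: 94.2
finger_force: 0.0
```

Request:
move_arm([
  [0.0885, -0.135, 0, 0],
  [0.0885, -0.135, 0, 0],
  [0.0885, -0.135, 0, 0],
  [0.0885, -0.135, 0, 0],
  [0.0885, -0.135, 0.04, 0],
  [0.0885, -0.135, 0.08, 0],
  [0.0885, -0.135, 0.12, 0],
  [0.0885, -0.135, 0.145, 0],
  [0.0885, -0.135, 0.16, 0],
  [0.0885, -0.135, 0.163, 0],
  [0.0885, -0.135, 0.163, 0],
])

```text
clock: 2.6
eef_pos: [643.5, 130.1, 43.4]
eef_rot: [-3.142, -0.001, -0.001]
wrist_force: [-0.5, -0.3, 0.7]
finger_gap: 93.8
finger_force: 0.0
```

Request:
move_arm([
  [0, 0, 0, 0],
  [0, 0, 0, 0],
  [0, 0, 0, 0],
  [0, 0, 0, 0],
  [0, 0, 0, 0],
  [0, 0, 0, 0],
  [0, 0, 0, 0],
  [0, 0, 0, 0],
], jaw=0.04, squeeze=40)

```text
clock: 3.4
eef_pos: [643.2, 131.0, 42.6]
eef_rot: [-3.141, -0.0, 0.0]
wrist_force: [-0.1, 1.2, 1.5]
finger_gap: 53.5
finger_force: 40.0
```

Request:
move_arm([
  [0, 0, -0.01, 0],
  [0, 0, -0.04, 0],
  [0, 0, -0.075, 0],
  [0, 0, -0.11, 0],
  [0, 0, -0.13, 0],
  [0, 0, -0.135, 0],
  [-0.02, -0.02, -0.135, 0],
  [-0.045, -0.05, -0.135, 0],
  [-0.07, -0.08, -0.135, 0],
  [-0.1, -0.11, -0.135, 0],
  [-0.13, -0.14, -0.135, 0],
  [-0.15, -0.16, -0.135, 0],
])

```text
clock: 4.6
eef_pos: [490.8, 292.1, 176.4]
eef_rot: [3.141, 0.002, 0.001]
wrist_force: [-0.4, -0.6, -2.8]
finger_gap: 53.6
finger_force: 40.0
```

Request:
move_arm([
  [-0.004, -0.006, 0, 0],
  [-0.004, -0.006, 0, 0],
  [-0.004, -0.006, 0, 0],
])

```text
clock: 4.9
eef_pos: [489.7, 296.1, 176.9]
eef_rot: [3.141, 0.001, -0.001]
wrist_force: [-0.3, -0.0, -2.5]
finger_gap: 53.5
finger_force: 40.0
```

```bash
python3 - <<'E'
from h import *
a=cam('side');b=cam('top')
cv2.imwrite('pics/press0.png',np.hstack([cv2.resize(a['frame'][140:340,120:300],(400,444)),cv2.resize(b['frame'][150:280,90:207],(400,444))]))
P=cloud(a)
for lo,hi in((114,130),(131,150),(150,160)):
    m=(np.hypot(P[...,0]-489,P[...,1]-297)<45)&(P[...,2]>lo)&(P[...,2]<hi);q=P[m];print(lo,len(q),np.min(q,0) if len(q) else '',cv2.minEnclosingCircle(q[:,:2].astype(np.float32)) if len(q) else '')
s=manip.read_state();print(s['eef_pos'],s['wrist_force'])
E
```

```text
114 9 [461.31236623 284.52045336 114.04316683] ((487.2699890136719, 308.4836120605469), 28.033597946166992)
131 142 [463.03577001 281.89286888 134.33776233] ((487.204345703125, 299.39166259765625), 26.482332229614258)
150 118 [461.93116082 278.20089064 150.0081831 ] ((487.8236083984375, 297.8762512207031), 26.563684463500977)
[489.83415631 295.84245699 177.03971441] [-0.15639144  1.08901794 -2.19728318]
```

View pics/press0.png

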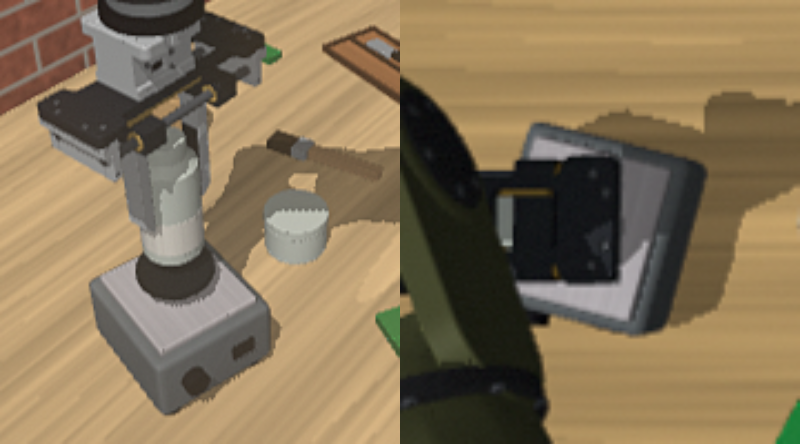

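Side: the bottle hangs upright over the pad centre at (176,265), about 22 mm above it. The top view is blocked by the arm.

Request:
move_arm([
  [0, 0, 0.005, 0],
  [0, 0, 0.011, 0],
  [0, 0, 0.016, 0],
  [0, 0, 0.019, 0],
  [0, 0, 0.021, 0],
  [0, 0, 0.022, 0],
  [0, 0, 0.023, 0],
  [0, 0, 0.024, 0],
  [0, 0, 0.025, 0],
  [0, 0, 0.025, 0],
])

```text
clock: 6.0
eef_pos: [489.2, 296.9, 152.6]
eef_rot: [-3.141, -0.0, 0.0]
wrist_force: [-1.1, 0.2, -0.1]
finger_gap: 53.4
finger_force: 40.0
```

Request:
move_arm([
  [0, 0, 0.001, 0],
  [0, 0, 0.002, 0],
  [0, 0, 0.003, 0],
  [0, 0, 0.003, 0],
])

```text
clock: 6.4
eef_pos: [489.2, 296.8, 149.4]
eef_rot: [-3.141, -0.0, -0.0]
wrist_force: [0.1, 0.4, 2.0]
finger_gap: 53.5
finger_force: 40.0
```

Push is about 4.4 N (spring). I'll go on in 1 mm steps.

Request:
move_arm([
  [0, 0, 0.001, 0],
  [0, 0, 0.001, 0],
])

```text
clock: 6.6
eef_pos: [489.2, 296.9, 148.4]
eef_rot: [-3.141, -0.0, -0.0]
wrist_force: [-0.6, 0.8, 1.5]
finger_gap: 53.5
finger_force: 40.0
```

Request:
move_arm([
  [0, 0, 0.001, 0],
  [0, 0, 0.001, 0],
])

```text
clock: 6.8
eef_pos: [489.2, 296.8, 147.4]
eef_rot: [-3.141, -0.0, 0.0]
wrist_force: [-0.1, 0.6, 2.2]
finger_gap: 53.9
finger_force: 40.0
```

Request:
move_arm([
  [0, 0, 0.001, 0],
  [0, 0, 0.001, 0],
])

```text
clock: 7.0
eef_pos: [489.2, 296.9, 146.4]
eef_rot: [-3.141, -0.0, 0.0]
wrist_force: [0.8, 0.8, 1.2]
finger_gap: 53.7
finger_force: 40.0
```

Request:
move_arm([
  [0, 0, 0.001, 0],
  [0, 0, 0.001, 0],
])

```text
clock: 7.2
eef_pos: [489.2, 296.8, 145.4]
eef_rot: [-3.142, -0.0, -0.0]
wrist_force: [0.7, -0.1, 2.5]
finger_gap: 53.6
finger_force: 40.0
```

Request:
move_arm([
  [0, 0, 0.001, 0],
  [0, 0, 0.001, 0],
])

```text
clock: 7.4
eef_pos: [489.2, 296.8, 144.4]
eef_rot: [-3.141, -0.0, 0.0]
wrist_force: [0.0, 0.8, 2.6]
finger_gap: 54.0
finger_force: 40.0
```

Request:
move_arm([
  [0, 0, 0.001, 0],
  [0, 0, 0.001, 0],
])

```text
clock: 7.6
eef_pos: [489.2, 296.8, 143.4]
eef_rot: [-3.141, -0.0, -0.0]
wrist_force: [0.3, 1.1, 2.6]
finger_gap: 53.5
finger_force: 40.0
```

Request:
move_arm([
  [0, 0, 0.001, 0],
  [0, 0, 0.001, 0],
])

```text
clock: 7.8
eef_pos: [489.2, 296.8, 142.5]
eef_rot: [-3.141, -0.0, -0.0]
wrist_force: [0.4, 0.9, 3.4]
finger_gap: 53.4
finger_force: 40.0
```

Request:
move_arm([
  [0, 0, 0.001, 0],
  [0, 0, 0.001, 0],
])

```text
clock: 8.0
eef_pos: [489.2, 296.8, 141.4]
eef_rot: [-3.141, -0.0, -0.0]
wrist_force: [0.6, 1.1, 3.7]
finger_gap: 53.6
finger_force: 40.0
```

Request:
move_arm([
  [0, 0, 0.001, 0],
  [0, 0, 0.001, 0],
])

```text
clock: 8.2
eef_pos: [489.2, 296.8, 140.4]
eef_rot: [-3.142, -0.0, 0.0]
wrist_force: [1.2, 1.9, 3.8]
finger_gap: 53.3
finger_force: 40.0
```

Request:
move_arm([
  [0, 0, 0.001, 0],
  [0, 0, 0.001, 0],
])

```text
clock: 8.4
eef_pos: [489.3, 296.9, 140.1]
eef_rot: [-3.141, -0.001, 0.0]
wrist_force: [-1.6, -0.7, 9.5]
finger_gap: 53.7
finger_force: 40.0
```

On the stop (about 12 N). I'll add 0.3 mm and hold.

Request:
move_arm([
  [0, 0, 0.0003, 0],
  [0, 0, 0.0003, 0],
  [0, 0, 0.0003, 0],
])

```text
clock: 8.7
eef_pos: [489.3, 296.9, 140.1]
eef_rot: [-3.141, -0.001, 0.0]
wrist_force: [-2.6, -0.5, 11.9]
finger_gap: 53.7
finger_force: 40.0
```

Request:
move_arm([
  [0, 0, 0.0001, 0],
  [0, 0, 0.0001, 0],
  [0, 0, 0.0001, 0],
  [0, 0, 0.0001, 0],
  [0, 0, 0.0001, 0],
  [0, 0, 0.0001, 0],
  [0, 0, 0.0001, 0],
  [0, 0, 0.0001, 0],
  [0, 0, 0.0001, 0],
  [0, 0, 0.0001, 0],
  [0, 0, 0.0001, 0],
  [0, 0, 0.0001, 0],
])

```text
clock: 9.9
eef_pos: [489.3, 296.8, 140.1]
eef_rot: [-3.141, -0.001, 0.0]
wrist_force: [-2.4, -0.6, 12.8]
finger_gap: 53.6
finger_force: 40.0
```

Request:
move_arm([
  [0, 0, 0, 0],
  [0, 0, 0, 0],
  [0, 0, 0, 0],
])

```text
clock: 10.2
eef_pos: [489.3, 296.9, 140.1]
eef_rot: [-3.141, -0.001, 0.0]
wrist_force: [-3.1, -1.5, 13.1]
finger_gap: 53.4
finger_force: 40.0
```

Request:
move_arm([
  [0, 0, -0.004, 0],
  [0, 0, -0.012, 0],
  [0, 0, -0.022, 0],
  [0, 0, -0.034, 0],
  [0, 0, -0.041, 0],
  [0, 0.01, -0.041, 0],
  [-0.002, 0.03, -0.041, 0],
  [-0.003, 0.06, -0.041, 0],
  [-0.005, 0.1, -0.041, 0],
  [-0.006, 0.14, -0.041, 0],
  [-0.007, 0.18, -0.041, 0],
  [-0.008, 0.22, -0.041, 0],
])

```text
clock: 11.4
eef_pos: [480.4, 74.7, 179.7]
eef_rot: [3.141, 0.001, -0.0]
wrist_force: [0.2, -0.1, -3.0]
finger_gap: 53.4
finger_force: 40.0
```

Request:
move_arm([
  [-0.001, 0.04, 0, 0],
  [-0.003, 0.08, 0, 0],
  [-0.005, 0.12, 0, 0],
  [-0.006, 0.16, 0, 0],
  [-0.008, 0.2, 0, 0],
  [-0.01, 0.235, 0, 0],
  [-0.011, 0.262, 0, 0],
  [-0.012, 0.28, 0, 0],
  [-0.013, 0.29, 0, 0],
  [-0.013, 0.292, 0, 0],
  [-0.013, 0.292, 0, 0],
])

```text
clock: 12.5
eef_pos: [468.0, -214.9, 179.9]
eef_rot: [-3.141, 0.0, -0.0]
wrist_force: [-0.1, 0.2, -2.1]
finger_gap: 53.7
finger_force: 40.0
```

```bash
python3 - <<'E'
from h import *
b=cam('side');a=cam('top');cv2.imwrite('pics/bay0.png',np.hstack([cv2.resize(a['frame'][110:270,300:430],(390,480)),cv2.resize(b['frame'][90:250,230:360],(390,480))]))
P=cloud(b);m=(np.hypot(P[...,0]-468,P[...,1]+215)<40)&(P[...,2]>120)&(P[...,2]<148);q=P[m];print(len(q),np.min(q,0),cv2.minEnclosingCircle(q[:,:2].astype(np.float32)))
# tray rect from top using near-table-edge: refined rect per height band
P=cloud(load('top'))
s=manip.read_state();print(s['eef_pos'],s['wrist_force'])
E
```

```text
61 [ 441.47491018 -219.79615447  137.88439442] ((464.5920715332031, -207.34832763671875), 25.524616241455078)
[ 468.19717948 -214.44504316  180.03582439] [-0.02310294  0.52077715 -1.93579928]
```

View pics/bay0.png

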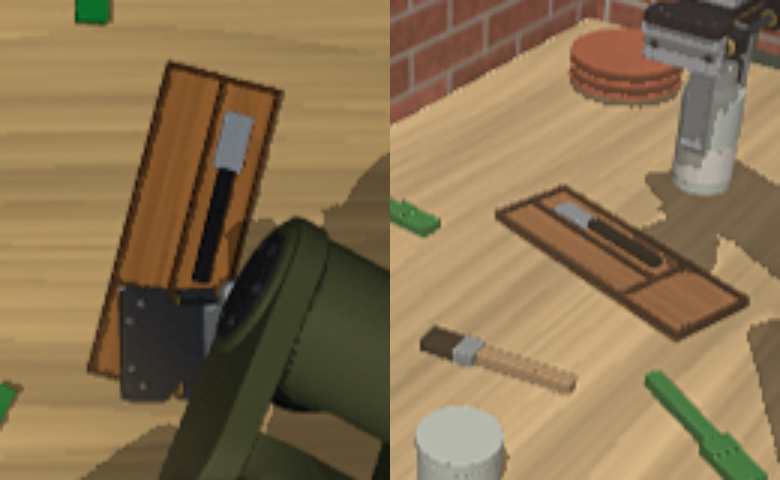

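Left: top view, with the arm covering the bay (tray corners (168,62), (282,93), (90,372)). Right: side view, with the bottle held high and upright; tray corners are (565,185), (497,212), (680,338) and (748,300).

```bash
python3 - <<'E'
from h import *
def ray(c,u,v,z):
    o=np.array(c['origin']);d=rot(c)@np.array([(u-c['cx'])/c['fx'],(v-c['cy'])/c['fy'],1]); return (o+d*(z-o[2])/d[2])[:2]
s=load('side');W=np.array([ray(s,230+(x-390)/3,90+y/3,12) for x,y in((497,212),(565,185),(748,300),(680,338))])
t=load('top');T=np.array([ray(t,300+x/3,110+y/3,12) for x,y in((168,62),(282,93),(90,372))])
print(W.round(1),W.mean(0),np.arctan2(*(W[0]+W[1]-W[2]-W[3])[::-1]));print(T.round(1),((T[1]+T[2])/2),np.arctan2(*(T[0]-T[2])[::-1]))
E
```

```text
[[ 702.4 -227.5]
 [ 676.9 -323.4]
 [ 412.5 -243.1]
 [ 434.8 -147.4]] [ 556.66062518 -235.38622483] -0.2928367508998678
[[ 706.5 -230.3]
 [ 678.3 -326.6]
 [ 442.2 -157. ]] [ 560.20879112 -241.81445817] -0.2702545273122426
```

Request:
move_arm([
  [0, 0, 0.02, 0],
  [0, 0, 0.05, 0],
  [0, 0, 0.08, 0],
  [0, 0, 0.1, 0],
  [0, 0, 0.11, 0],
  [0, 0, 0.11, 0],
])

```text
clock: 13.2
eef_pos: [467.9, -214.5, 69.3]
eef_rot: [-3.141, 0.002, 0.001]
wrist_force: [-0.2, -0.3, -2.5]
finger_gap: 53.6
finger_force: 40.0
```

Request:
move_arm([
  [0, 0, 0.006, 0],
  [0, 0, 0.012, 0],
  [0, 0, 0.016, 0],
  [0, 0, 0.019, 0],
  [0, 0, 0.021, 0],
  [0, 0, 0.021, 0],
  [0, 0, 0.021, 0],
])

```text
clock: 13.9
eef_pos: [468.2, -215.3, 49.2]
eef_rot: [3.142, -0.0, -0.0]
wrist_force: [-0.0, -0.7, -2.6]
finger_gap: 53.4
finger_force: 40.0
```

Request:
move_arm([
  [0, 0, 0.0007, 0],
  [0, 0, 0.0014, 0],
  [0, 0, 0.0014, 0],
])

```text
clock: 14.2
eef_pos: [468.2, -215.2, 47.6]
eef_rot: [-3.142, 0.0, 0.0]
wrist_force: [-0.3, -0.3, -1.5]
finger_gap: 53.7
finger_force: 40.0
```

Request:
move_arm([
  [0, 0, 0.0003, 0],
  [0, 0, 0.0003, 0],
])

```text
clock: 14.4
eef_pos: [468.2, -215.2, 47.6]
eef_rot: [3.142, -0.0, -0.0]
wrist_force: [-1.4, 1.9, 2.3]
finger_gap: 53.5
finger_force: 40.0
```

Request:
move_arm([
  [0, 0, 0, 0],
  [0, 0, 0, 0],
  [0, 0, 0, 0],
  [0, 0, 0, 0],
  [0, 0, 0, 0],
], jaw=0.085)

```text
clock: 14.9
eef_pos: [468.2, -215.2, 47.4]
eef_rot: [-3.142, -0.0, -0.0]
wrist_force: [0.9, -0.2, 0.6]
finger_gap: 84.5
finger_force: 0.0
```

Request:
move_arm([
  [0, 0, -0.01, 0],
  [0, 0, -0.04, 0],
  [0, 0, -0.08, 0],
  [0, 0, -0.11, 0],
  [0, 0, -0.125, 0],
  [0, 0, -0.125, 0],
])

```text
clock: 15.5
eef_pos: [469.0, -215.6, 175.1]
eef_rot: [3.139, -0.004, 0.0]
wrist_force: [-1.0, 0.2, -0.2]
finger_gap: 85.3
finger_force: 0.0
```

Request:
move_arm([
  [0.01, -0.02, 0, 0],
  [0.025, -0.055, 0, -0.05],
  [0.04, -0.1, 0, -0.152],
  [0.06, -0.15, 0, -0.152],
  [0.0735, -0.185, 0, -0.152],
  [0.0795, -0.194, 0.01, -0.152],
  [0.0795, -0.194, 0.04, -0.152],
  [0.0795, -0.194, 0.08, -0.152],
  [0.0795, -0.194, 0.11, -0.152],
  [0.0795, -0.194, 0.13, -0.152],
  [0.0795, -0.194, 0.13, -0.152],
  [0.0795, -0.194, 0.13, -0.152],
], jaw=0.04)

```text
clock: 16.7
eef_pos: [547.5, -21.7, 42.4]
eef_rot: [-3.141, 0.001, 0.152]
wrist_force: [-0.5, 0.7, 0.1]
finger_gap: 39.9
finger_force: 0.0
```

```bash
python3 - <<'E'
from h import *
b=cam('side');a=cam('top');cv2.imwrite('pics/br0.png',np.hstack([cv2.resize(a['frame'][110:270,230:410],(405,360)),cv2.resize(b['frame'][130:250,215:350],(390,360),interpolation=cv2.INTER_CUBIC)]))
P=cloud(a)
m=(np.hypot(P[...,0]-468,P[...,1]+215)<45)&(P[...,2]>110)&(P[...,2]<128);q=P[m];print('cap',len(q),np.median(q,0),cv2.minEnclosingCircle(q[:,:2].astype(np.float32)))
s=manip.read_state();print(s['eef_pos'],s['eef_rot'])
E
```

```text
cap 211 [ 468.94072117 -214.85668202  120.43486718] ((468.621337890625, -215.941162109375), 17.9621639251709)
[548.17530973 -21.54331856  43.46031998] [ 3.14115665e+00 -1.51043126e-03  1.51721488e-01]
```

View pics/br0.png

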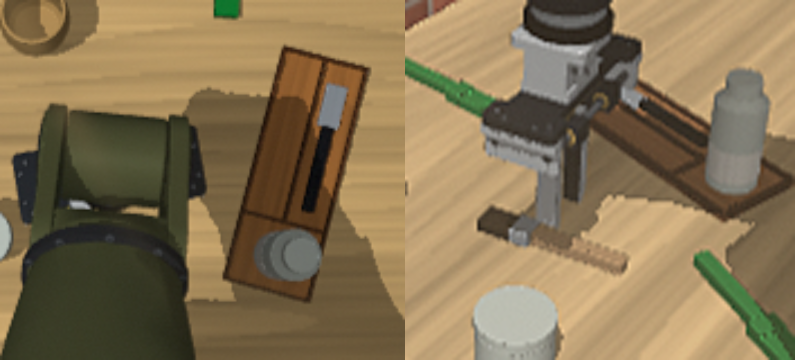

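Left: the bottle stands in the bay, cap at (300,258), height 120 = 5 + 115 as it should be. Right: the gripper is above the brush handle near (550,235), fingers either side.

Request:
move_arm([
  [0, 0, 0.012, 0],
  [0, 0, 0.024, 0],
  [0, 0, 0.032, 0],
  [0, 0, 0.036, 0],
  [0, 0, 0.0365, 0],
  [0, 0, 0.0365, 0],
])

```text
clock: 17.4
eef_pos: [547.8, -21.2, 5.9]
eef_rot: [-3.142, -0.0, 0.152]
wrist_force: [0.3, -0.3, -0.4]
finger_gap: 40.0
finger_force: 0.0
```

Request:
move_arm([
  [0, 0, 0, 0],
  [0, 0, 0, 0],
  [0, 0, 0, 0],
  [0, 0, 0, 0],
  [0, 0, 0, 0],
  [0, 0, 0, 0],
], jaw=0.005, squeeze=15)

```text
clock: 18.0
eef_pos: [547.8, -21.2, 6.1]
eef_rot: [3.142, -0.0, 0.152]
wrist_force: [-1.1, 0.1, 3.1]
finger_gap: 15.7
finger_force: 15.0
```

Request:
move_arm([
  [0, 0, -0.01, 0],
  [0, 0, -0.035, 0],
  [0, 0, -0.06, 0],
  [0, 0.01, -0.07, 0.05],
  [0.005, 0.035, -0.07, 0.12],
  [0.008, 0.065, -0.07, 0.2],
  [0.012, 0.1, -0.07, 0.3],
  [0.015, 0.135, -0.07, 0.38],
  [0.018, 0.17, -0.07, 0.424],
  [0.02, 0.198, -0.07, 0.424],
  [0.0211, 0.211, -0.07, 0.424],
  [0.0211, 0.212, -0.07, 0.424],
])

```text
clock: 19.2
eef_pos: [600.6, -228.5, 76.0]
eef_rot: [3.142, -0.0, -0.273]
wrist_force: [-0.1, 1.5, -0.0]
finger_gap: 16.0
finger_force: 15.0
```

Request:
move_arm([
  [0, 0, 0.015, 0],
  [0, 0, 0.03, 0],
  [0, 0, 0.04, 0],
  [0, 0, 0.043, 0],
  [0, 0, 0.043, 0],
])

```text
clock: 19.7
eef_pos: [600.4, -227.0, 32.1]
eef_rot: [-3.141, 0.001, -0.272]
wrist_force: [0.1, 0.5, -0.4]
finger_gap: 15.6
finger_force: 15.0
```

```bash
python3 - <<'E'
from h import *
b=cam('side');a=cam('top');cv2.imwrite('pics/sl0.png',np.hstack([cv2.resize(a['frame'][110:260,310:430],(400,500),interpolation=cv2.INTER_CUBIC),cv2.resize(b['frame'][130:230,255:335],(400,500),interpolation=cv2.INTER_CUBIC)]))
s=manip.read_state();print(s['eef_pos'],s['eef_rot'],s['finger_gap'])
E
```

```text
[ 600.87889489 -227.47407177   33.24026836] [ 3.14152425e+00 -5.73248324e-04 -2.71778418e-01] 15.884089852737555
```

View pics/sl0.png

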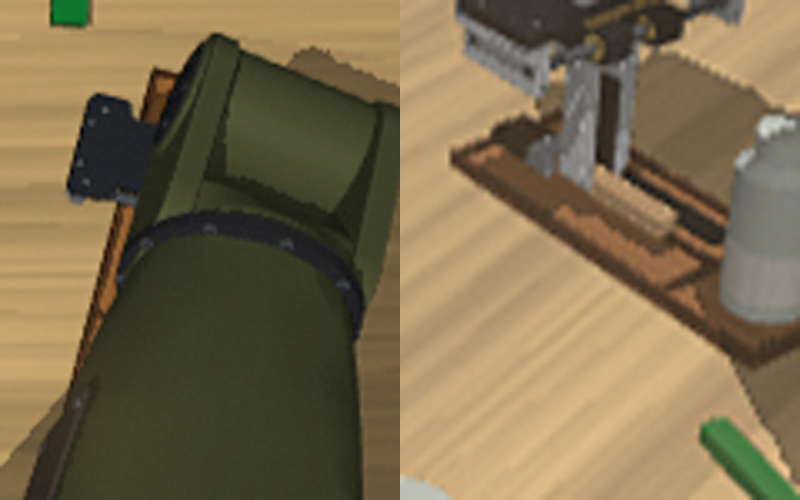

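The side view shows the brush held over the empty compartment, with its handle end at (665,225) towards the bottle and its bristles at (520,130) away from it. I'll check its lateral position by depth.

```bash
python3 - <<'E'
from h import *
b=load('side');P=cloud(b);y=-.272;c,s=np.cos(y),np.sin(y)
d=P[...,:2]-np.array([561,-241.5]);X=d[...,0]*c+d[...,1]*s;Y=-d[...,0]*s+d[...,1]*c;Z=P[...,2]
m=(X>-60)&(X<20)&(abs(Y-24)<30)&(Z>34)&(Z<46)
print(m.sum(),X[m].min(),np.percentile(Y[m],[2,50,98]),np.median(Z[m]))
m=(X>60)&(X<130)&(abs(Y-24)<30)&(Z>32)&(Z<46);print(m.sum(),X[m].max(),np.percentile(Y[m],[2,50,98]))
for nm,r in(('wall12',(X>-30)&(X<120)&(Y>35)&(Y<70)&(Z>8)&(Z<15)),):
    print(nm,np.percentile(Y[r],[2,50,98]),r.sum())
E
```

```text
83 -36.24674828391751 [15.59480014 26.65460598 33.13956011] 40.015024373781785
89 115.65152762595223 [ 9.8909514  30.01485559 38.3920428 ]
wall12 [41.06116629 50.14793084 52.57792715] 73
```

Request:
move_arm([
  [0, 0, 0.008, 0],
  [0, 0, 0.014, 0],
  [0, 0, 0.018, 0],
  [0, 0, 0.019, 0],
  [0, 0, 0.019, 0],
])

```text
clock: 20.3
eef_pos: [600.6, -227.5, 13.7]
eef_rot: [-3.142, 0.0, -0.272]
wrist_force: [0.2, 0.5, 0.3]
finger_gap: 15.8
finger_force: 15.0
```

Request:
move_arm([
  [0, 0, 0, 0],
  [0, 0, 0, 0],
  [0, 0, 0, 0],
  [0, 0, 0, 0],
], jaw=0.026)

```text
clock: 20.7
eef_pos: [600.7, -227.6, 14.0]
eef_rot: [3.142, -0.0, -0.272]
wrist_force: [-0.1, 0.1, 0.4]
finger_gap: 26.1
finger_force: 0.0
```

Request:
move_arm([
  [0, 0, -0.005, 0],
  [0, 0, -0.02, 0],
  [0, 0, -0.05, 0],
  [0, 0, -0.09, 0],
  [0, 0, -0.13, 0],
  [0, 0, -0.17, 0],
  [0, -0.04, -0.19, 0],
  [0, -0.08, -0.19, 0],
  [0, -0.12, -0.19, 0],
  [0, -0.16, -0.19, 0],
  [0, -0.2, -0.19, 0],
  [0, -0.24, -0.19, 0],
])

```text
clock: 21.9
eef_pos: [665.3, 5.2, 205.5]
eef_rot: [-3.141, -0.001, -0.272]
wrist_force: [0.9, -0.4, -0.6]
finger_gap: 25.7
finger_force: 0.0
```

Request:
move_arm([
  [0, -0.03, 0, 0],
  [0, -0.04, 0, 0],
  [0, -0.04, 0, 0],
])

```text
clock: 22.2
eef_pos: [675.9, 43.1, 204.6]
eef_rot: [-3.141, -0.001, -0.27]
wrist_force: [0.6, -0.5, 0.6]
finger_gap: 25.8
finger_force: 0.0
```

```bash
python3 - <<'E'
from h import *
b=cam('side');a=cam('top');cv2.imwrite('pics/fin.png',np.hstack([cv2.resize(a['frame'][110:260,310:430],(400,500),interpolation=cv2.INTER_CUBIC),cv2.resize(b['frame'][130:230,255:335],(400,500),interpolation=cv2.INTER_CUBIC)]))
P=cloud(a);y=-.272;c,s=np.cos(y),np.sin(y)
d=P[...,:2]-np.array([561,-241.5]);X=d[...,0]*c+d[...,1]*s;Y=-d[...,0]*s+d[...,1]*c;Z=P[...,2]
m=(X>-50)&(X<128)&(abs(Y-24)<19)&(Z>14.5)&(Z<30)
print(m.sum(),X[m].min(),X[m].max(),Y[m].min(),Y[m].max(),np.percentile(Z[m],[5,50,95]))
s=manip.read_state();print(s['eef_pos'],s['finger_gap'],s['clock'])
E
```

```text
467 -35.05990958220538 113.70612369713307 8.979611471639249 37.1838068987684 [15.731712   18.75708642 22.06988829]
[675.6968235   41.05121371 204.3986631 ] 26.038720824770106 22.3
```

View pics/fin.png

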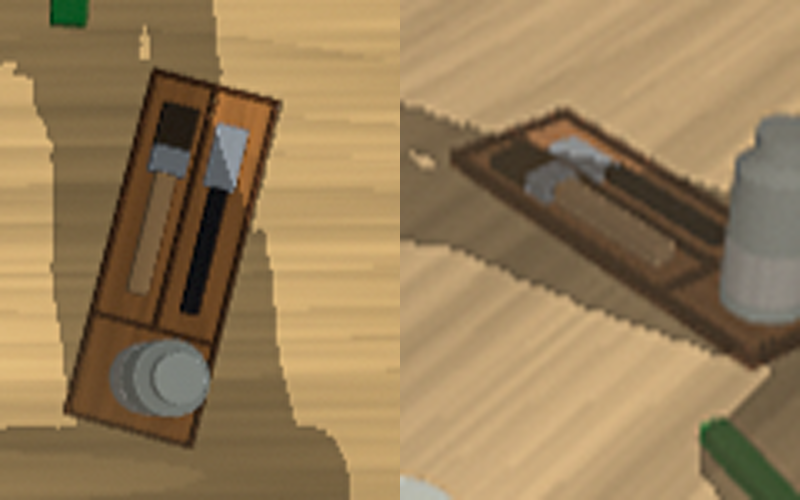

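The brush lies flat in the empty compartment, bristles at (178,120) pointing away from the bay, height 19 = 5 + 14. The bottle stands upright in the bay at (165,378). The gripper is clear of everything, so I'll hand it in.

```bash
python3 -c "
from cell import manip
print(manip.sign_off())"
```

```text
the job is handed in; nothing more can be done
None
```

The job is handed in at about 22 s: the bottle pressed the pad onto its stop at about 15 N for 1.5 s and now stands in the bay, the brush lies in the empty compartment with its bristles away from the bay, and the gripper has let go of everything.

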